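# Hang the washed paddle board on the rail with the S-hook

## Task

Hang the small wooden paddle board up to dry: take the steel S-hook off the rail, pass its lower hook through the slot in the handle of the board while the board still stands in the plate rack, and lift the board out by the hook without the fingers touching the board. Then hang the S-hook back over the rail bar between the two posts, so that the board hangs from it freely and still, and let go. Leave the other pieces in the rack and the things around where they are.

Things in the scene. Friction and masses are not known exactly. Their poses are not given: they have to be found in the camera images.
- s_hook: Steel S-hook of 8 mm round bar, 136 mm tall, 80 g, hanging loose on the rail at the start, swaying a little. It lies in its own x-z plane. Origin midway between the centres of its curls; z runs from the lower curl's centre (z = -46 mm) to the upper's (z = +46), about vertical when hanging; +x points away from the robot at the start. Its further parts: see the hook_ points.
- hook_shank (a point): Place to pinch (across hook y, 8 mm), on the straight shank, 24 mm below its upper end; hook x = -9.9, z = +15.7 mm. The shank slants 23.0 deg from hook z, from x = -19.3, z = +37.8 (towards the robot) down to x = +13.8, z = -40.1 mm. The rail's bar runs along hook y on its +x side, 19 mm clear of the shank's axis.
- hook_top (a point): Inside top of the upper curl, hook z = +63 mm, where the bar bears. The curl (centre-line radius 21 mm) rises from the shank on the -x side and goes over the bar; its tip points down at x = +21, z = +46 mm. It comes off the bar when raised over 22 mm and moved to hook -x; raised along the shank's slant, fingers on the shank keep clear of the bar.
- hook_bottom (a point): Inside bottom of the lower curl, hook z = -57 mm, where a hung thing bears. The curl (centre-line radius 15 mm) leaves the shank on the +x side, goes round the bottom (underside at z = -65 mm) to a free tip at x = -14, z = -51 mm (bar's top there z = -47) that points up and towards hook -x: it enters a slot from behind, moving to hook -x.
- rail: Fixed stand: a round horizontal steel bar, 12 mm thick, along its own y axis, its top 300 mm above the worktop, on two 12 mm posts at y = +-115 mm that end at the bar. Origin on the worktop under the middle of the bar; +x points away from the robot. Low feet, from x = -20 to +70 mm.
- rail_mid (a point): Middle of the bar, on its axis (6 mm below its top).
- paddle: Light wooden paddle board, 8 mm thick (own x), about 110 g, loose, upright in a bay of the rack; the only piece with handle and slot. 150 mm tall (z); blade 120 wide (y), 80 high; handle 46 wide with an upright slot right through, 22 wide, from z = 100 to 138 mm, its top arched. Origin mid underside, 7 mm above the worktop; +x points away from the robot.
- slot_top (a point): Highest point of the slot's edge, mid thickness (z = 138 mm of the board; the board's top is 12 mm higher).
- slot_mid (a point): Centre of the slot (z = 119 mm of the board).
- rack: Fixed steel wire plate rack, 156 x 106 mm, origin on the worktop under its centre. Three bays 45 mm apart along its own x (-45, 0, +45 mm), each a 12 mm gap between two wire arches 53 mm high. The three flat pieces stand in them, in any order, across its x axis. Yaw 0: its +x points away from the robot.
- plain_board: Plain darker wooden board without hole, 8 x 105 x 72 mm, standing in another bay of the rack (its top 79 mm above the worktop). Leave it.
- stone_tile: Plain stone tile without hole, 8 x 90 x 66 mm, standing in another bay of the rack. Leave it.
- garlic: Garlic bulb, 55 mm. Leave it.
- timer: Round white kitchen timer, 65 mm wide, 50 mm high. Leave it.
- jar: Spice jar, 46 mm wide, 106 mm high. Leave it.
- mug: Small mug with a handle, 60 x 87 mm, 56 mm high. Leave it.

How it is judged:
On the way, in this order (a step that is already met when the one before it is completed fails the run):
1. the held S-hook has been raised off the rail (z of hook_top in the frame of rail_mid above 0.018 m and contact force between the fingers and s_hook above 1 N), for 0.1 s.
2. the lower curl of the held S-hook is through the slot while the board still stands in the rack (x of hook_bottom in the frame of paddle between -0.012 and 0.012 m and y of hook_bottom in the frame of paddle between -0.012 and 0.012 m and z of hook_bottom in the frame of paddle between 0.1 and 0.142 m and height (world z) of paddle below 0.03 m and angle between paddle's own z axis and vertical below 0.3 rad and contact force between the fingers and s_hook above 1 N), for 0.1 s.
3. the board is lifted clear of the rack, carried by the hook alone (height (world z) of paddle above 0.06 m and distance between hook_bottom and slot_top below 0.018 m and contact force between the fingers and paddle below 0.3 N and contact force between rack and paddle below 0.1 N and contact force between the fingers and s_hook above 1 N), for 0.2 s.
At the end, for the whole second after the job is handed in: S-hook's upper curl sits on the bar between the posts (within 15 mm sideways, 8 mm in height); the slot's top is within 18 mm of the lower curl's inside; board upright within 20 deg, over 20 mm above the worktop, free of the rack; both slower than 0.1 m/s (x of hook_top in the frame of rail_mid between -0.015 and 0.015 m and z of hook_top in the frame of rail_mid between -0.004 and 0.014 m and y of hook_top in the frame of rail_mid between -0.105 and 0.105 m and distance between hook_bottom and slot_top below 0.018 m and height (world z) of paddle above 0.02 m and angle between paddle's own z axis and vertical below 0.35 rad and contact force between paddle and rack below 0.1 N and linear speed of each of paddle, s_hook below 0.1 m/s); the robot touches nothing.
It fails at once if another piece in the rack is shifted by over 30 mm or lifted out (distance of any of plain_board, stone_tile from where it was at the start of the episode above 0.03 m).
It fails at once if a bystander is shifted by over 40 mm (distance of any of garlic, timer, jar, mug from where it was at the start of the episode above 0.04 m).
It fails at once if the fingers press on the board (contact force between the fingers and paddle above 3 N).
It also fails if it takes over 58 s, if anything falls off the work surface, if the arm or the gripper's body presses on something with over 40 N, if the wrist force passes 120 N, or if a joint passes its speed limit or range.

## Robot

A 6-joint arm with a two-finger parallel gripper is mounted at the origin on a cart in front of the work surface, level with it; the furniture and walls round the work are solid. World frame = base frame: x ahead of the robot, y to its left, z up, the work surface at z = 0. Lengths are in m, angles in rad, forces in N, time in s.
With the tool pointing down it reaches from about 0.25 to 0.775 m from the base axis. Payload 4 kg.
Tool frame: the origin (TCP) lies at the very end of the fingers, on their centre line; the grasp point (between the pads) lies 19 mm behind it (robot.tcp_to_grasp is the distance from the TCP to the grasp point, in m); z points along the fingers, y is the line along which they close (so a half turn about z gives the same grasp; the last joint's range is limited). The gripper opens to 94 mm and grips with 3 to 60 N. Pads are 16 mm wide; open, the fingers measure 119 mm over their backs; the gripper's body (75 mm by 177 mm) begins 78 mm behind the grasp point.
Start: joints at [-1.255, 0.087, 1.371, -0, 1.684, -0.103], TCP at [0.224, -0.502, 0.206] pointing down, gripper open.
Joint ranges: [-3.1, 3.1], [-0.76, 2.03], [0.27, 2.55], [-1.08, 4.22], [0.17, 2.65], [-2.57, 2.57]. Speed limits (rad/s): [2.79, 2.79, 3.14, 3.14, 3.14, 3.14].

## Interface

Orientations are given as [roll, pitch, yaw] about the fixed x, y, z axes, in that order (R = Rz(yaw) Ry(pitch) Rx(roll)).
In Python, from bench import robot gives the robot as it stands.
- The arm moves only by the tool nudge_tcp, called after "Emit:" by a JSON object that holds its "api" and its "payload". Schema: {"type":"object","properties":{"moves":{"type":"array","items":{"type":"array","items":{"type":"number"},"minItems":5,"maxItems":5},"minItems":1,"maxItems":20},"only":{"type":"string"},"quiet":{"type":"boolean"},"lines":{"type":"string"}},"required":["moves"],"additionalProperties":false}. moves is a list of rows, 1 to 20 of them, each of 5 numbers: the finger opening in m, then dx, dy, dz in m, then a turn about the tool's z in rad; each row shifts and turns the commanded pose from where the row before left it, along the tool's axes as they then stand; what a row does not reach is not made up. A row lasts 1/12 s, in which the tool goes at most 0.0417 m and 0.125 rad, less where a joint would pass 70% of its speed; a pose out of reach is approached as far as the arm can. The fingers move at their own pace and stop on an object; the grip force is fixed at half the most. Time passes only in rows, so rows that do not move let the fingers close. The tool returns the time, the measured TCP pose, the force, the opening and the grip force at its end. only (a regular expression) keeps the lines of the reply that match it, lines (a string "A,B") keeps lines A to B, and quiet returns only ok. Input that does not fit is refused with a message, and nothing moves.
- robot.get_obs(): the state, without advancing time (a new reading comes with each control period).
- robot.snapshot(name): name is "side" or "top" or "wrist"; returns a dict with "color" (420x560x3 uint8, blue, green, red), "fx", "fy", "cx", "cy" (pixels), "extrinsics" (4x4, takes a point from world to camera coordinates). Camera axes: x right, y down, z forward; pixel columns grow to the right and rows downward; lengths in m; the calibration is good to about 2 mm. A picture is of the moment at which its call begins. There is no depth.
- robot.close_job(): hands the job in; it is judged then, once.
The state is a dict: "time": time; "joint_positions": joint angles; "qvel": joint speeds; "joint_torque": joint torques, N m; "tool_pos": TCP position; "ee_rot": TCP orientation; "wrist_force": force on the tool from outside, world axes, zero at the start; "wrist_torque": the same for the moment, N m; "width": finger opening in m; "finger_force": force on a finger pad.
Only numpy, scipy, OpenCV 4.12 (cv2) and the standard library are available. Lean on these libraries where they do the work, as an engineer would, in place of code of your own. Each camera call takes 0.05 s, during which the arm holds its last target. There are 200 camera calls.

## Working session

There is one attempt and no reset: what is moved stays moved. The work goes in short steps, Python scripts to look and compute and a tool call to move; the robot and the scene stay as the last step left them, time stands still between calls to the robot, and variables do not carry over. Pictures are saved under pics/ and viewed, at most 10 in all, crops included, and the job is handed in when it is done.

```bash
ls; mkdir -p pics; cat > h.py <<'E'
import numpy as np,cv2,json
from bench import robot
def save(n,f):
    s=robot.snapshot(n);cv2.imwrite(f'pics/{f}.png',s['color'])
    json.dump({k:(np.asarray(v).tolist()) for k,v in s.items() if k!='color'},open(f'pics/{f}.json','w'))
def P(f):
    s=json.load(open(f'pics/{f}.json'));K=np.array([[s['fx'],0,s['cx']],[0,s['fy'],s['cy']],[0,0,1]]);return K@np.array(s['extrinsics'])[:3]
def tri(f,a,g,b):
    X=cv2.triangulatePoints(P(f),P(g),np.array(a,float).reshape(2,1),np.array(b,float).reshape(2,1));return (X[:3]/X[3]).ravel().round(4)
def proj(f,X):
    q=P(f)@np.append(X,1);return (q[:2]/q[2]).round(1)
def onplane(f,uv,k,val): # ray meets coordinate k = val
    M=P(f);C=-np.linalg.inv(M[:,:3])@M[:,3];d=np.linalg.inv(M[:,:3])@np.array([*uv,1.]);return (C+d*(val-C[k])/d[k]).round(4)
def crop(f,x0,y0,w,h,s,o):
    cv2.imwrite(f'pics/{o}.png',cv2.resize(cv2.imread(f'pics/{f}.png')[y0:y0+h,x0:x0+w],None,fx=s,fy=s,interpolation=cv2.INTER_CUBIC))
E
python3 -c "
from h import *
for n in ['side','top','wrist']: save(n,n+'0')
a=[cv2.imread(f'pics/{n}0.png') for n in ['side','top']]
cv2.imwrite('pics/both.png',cv2.resize(np.vstack(a),None,fx=.71,fy=.71))
for n in ['side','top','wrist']:
  M=P(n+'0');print(n,-np.linalg.inv(M[:,:3])@M[:,3])
print(robot.get_obs())
"
```

```text
bench.py
pics
side [ 0.44797335 -0.53849285  0.72983297]
top [0.40581571 0.08847513 1.1453803 ]
wrist [ 0.29779162 -0.46920699  0.38359821]
{'time': 0.15, 'joint_positions': array([-1.25506456e+00,  8.77932464e-02,  1.37189764e+00,  2.15978583e-05,
        1.68359651e+00, -1.03084705e-01]), 'qvel': array([ 0.00030996, -0.00265834, -0.00560675, -0.00075865,  0.00069292,
       -0.00115421]), 'joint_torque': array([ 1.88568396e-03, -3.40642262e+01, -3.02793074e+01,  7.18975137e-02,
        3.04745778e-02, -1.06782343e-04]), 'tool_pos': array([ 0.22355331, -0.50205898,  0.20457347]), 'ee_rot': array([-3.13990912e+00, -1.95743461e-04,  4.18818723e-01]), 'wrist_force': array([0.59464326, 0.04882413, 0.4172205 ]), 'wrist_torque': array([-0.01734594,  0.04704531,  0.04500734]), 'finger_force': 0.0, 'width': 0.0941846068248342}
```

View pics/side0.png

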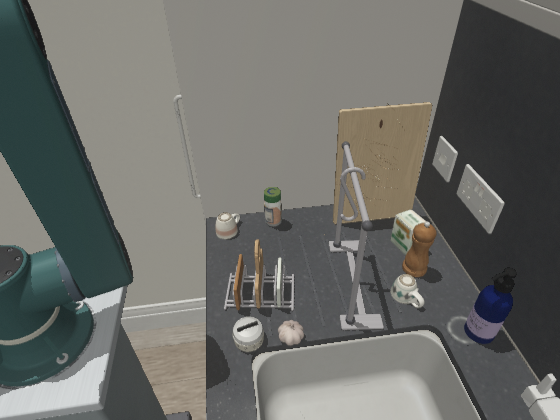

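View pics/top0.png

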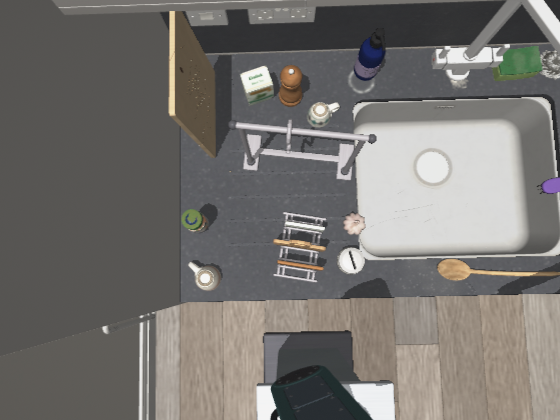

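The side view shows the rail bar from (346,147) to (366,225), with the hook on it near (350,185). The rack is at (260,290), with the paddle in the middle bay. In the top view the bar runs from (233,124) to (372,139), the hook is at (289,135) and the paddle at (300,244).

```bash
python3 -c "
from h import *
crop('side0',215,130,170,120,4.6,'s1')
crop('side0',215,225,110,110,5.4,'s2')
crop('top0',220,110,180,135,4.4,'t1')
crop('top0',260,200,80,85,7,'t2')
a=cv2.imread('pics/s2.png');b=cv2.imread('pics/t2.png');print(a.shape,b.shape)
"
```

```text
(594, 594, 3) (595, 560, 3)
```

View pics/s1.png

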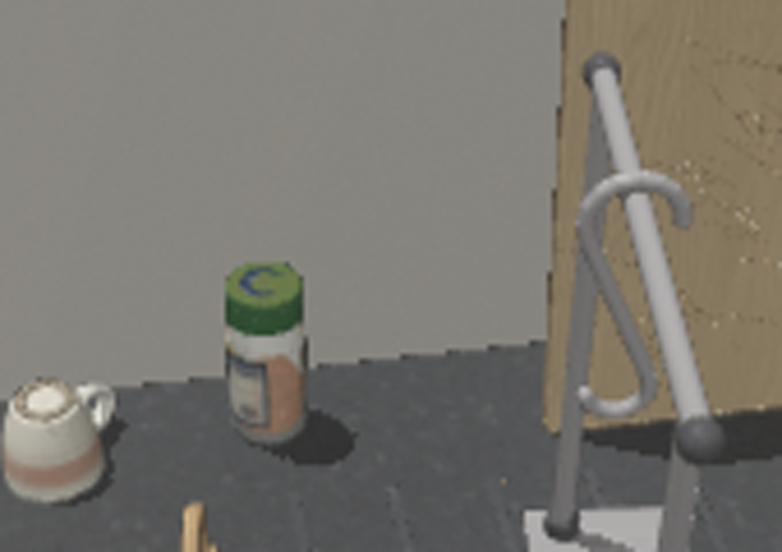

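View pics/s2.png

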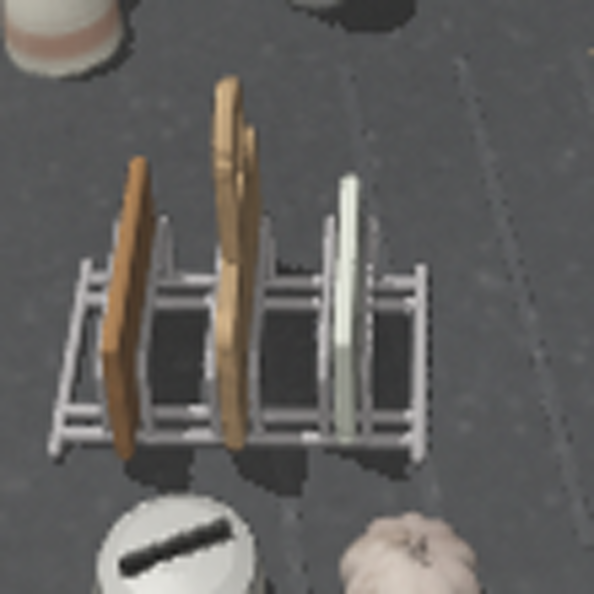

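View pics/t1.png

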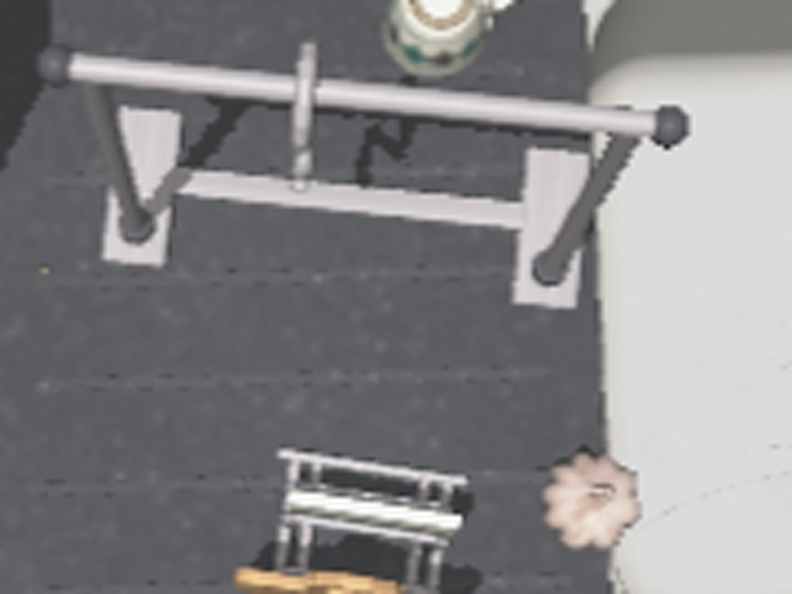

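View pics/t2.png

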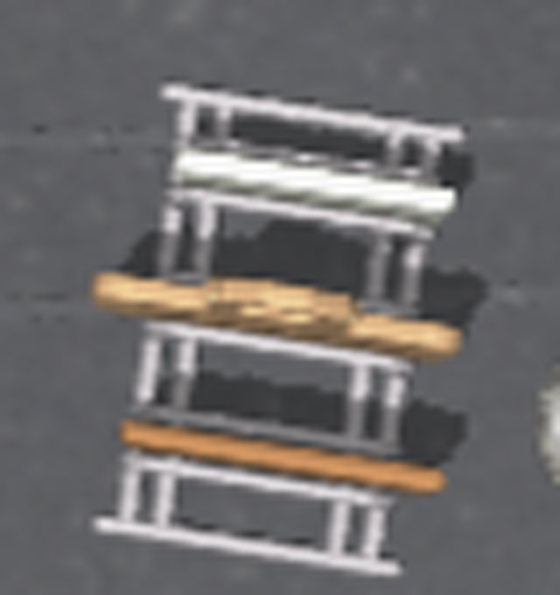

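```bash
python3 -c "
from h import *
S=lambda x,y:(215+x/4.6,130+y/4.6)
S2=lambda x,y:(215+x/5.4,225+y/5.4)
T=lambda x,y:(220+x/4.4,110+y/4.4)
T2=lambda x,y:(260+x/7,200+y/7)
L=tri('side0',S(602,70),'top0',T(56,64));R=tri('side0',S(699,437),'top0',T(669,125));print('bar ends',L,R,np.linalg.norm(L-R))
d=(R-L);print('bar yaw',np.arctan2(d[0],-d[1]))
print('hook top', onplane('top0',T(306,88),2,.304))
print('hook top2',tri('side0',S(640,180),'top0',T(307,85)))
print('hook bot tip/topleft', tri('side0',S(584,393),'top0',T(302,183)))
# on hook's own plane (through y)
y=onplane('top0',T(306,88),2,.304)[1]
for n,p in dict(top=(638,180),utip=(684,222),upl=(586,228),shlow=(648,372),bot=(612,408),ltip=(584,392)).items(): print(n,onplane('side0',S(*p),1,y))
print('blade L,R z.087',onplane('top0',T2(97,292),2,.087),onplane('top0',T2(458,340),2,.087))
print('handle topL,R z.157',onplane('top0',T2(210,290),2,.155),onplane('top0',T2(355,308),2,.150))
print('handle top tri',tri('side0',S2(228,82),'top0',T2(300,305)))
print('rack rails', [onplane('top0',T2(*q),2,.02) for q in [(165,92),(462,134),(97,524),(398,570)]])
print('blade edge near',tri('side0',S2(232,270),'top0',T2(458,340)))
"
```

```text
bar ends [0.6848 0.1745 0.2941] [ 0.6496 -0.0814  0.2959] 0.2583158725281898
bar yaw -0.13669589701585222
hook top [0.6672 0.0697 0.304 ]
hook top2 [0.6701 0.069  0.3036]
hook bot tip/topleft [0.6577 0.0703 0.1878]
top [0.6715 0.0697 0.3037]
utip [0.6943 0.0697 0.2795]
upl [0.651  0.0697 0.2816]
shlow [0.6873 0.0697 0.1969]
bot [0.6723 0.0697 0.1772]
ltip [0.658  0.0697 0.189 ]
blade L,R z.087 [0.4785 0.1073 0.087 ] [ 0.4602 -0.0071  0.087 ]
handle topL,R z.157 [0.4735 0.0724 0.155 ] [0.4673 0.029  0.15  ]
handle top tri [0.4706 0.0462 0.167 ]
rack rails [array([0.5509, 0.0836, 0.02  ]), array([ 0.5337, -0.0172,  0.02  ]), array([0.4049, 0.1105, 0.02  ]), array([0.3871, 0.0099, 0.02  ])]
blade edge near [ 0.4627 -0.0043  0.1179]
```

The measurements agree with the text. The bar axis is at z≈0.295 with yaw −0.137, and the hook is at y≈0.070 with its origin near (0.671, 0.070, 0.237). The paddle is near (0.470, 0.050) with yaw about −0.165. I'll pinch high on the shank (hook z≈+33) and a little towards the robot, so the vertical fingers clear the bar.

Emit:
{"api": "nudge_tcp", "payload": {"moves": [[0.094, 0, 0, -0.01, 0.111], [0.094, 0, 0, -0.01, 0.111], [0.094, 0, 0, -0.01, 0.111], [0.094, 0, 0, -0.01, 0.111], [0.094, 0, 0, -0.006, 0.112]]}}

```text
time: 0.57
tool_pos: [0.2237, -0.5026, 0.2523]
ee_rot: [3.141, -0.0, -0.143]
wrist_force: [-0.1, 0.5, 0.0]
width: 0.0938
finger_force: 0.0
```

Emit:
{"api": "nudge_tcp", "payload": {"moves": [[0.094, 0.014, -0.035, 0, 0], [0.094, 0.014, -0.035, 0, 0], [0.094, 0.014, -0.035, 0, 0], [0.094, 0.014, -0.035, 0, 0], [0.094, 0.014, -0.035, 0, 0], [0.094, 0.014, -0.035, 0, 0], [0.094, 0.014, -0.035, 0, 0], [0.094, 0.014, -0.035, 0, 0], [0.094, 0.014, -0.035, 0, 0], [0.094, 0.014, -0.035, 0, 0], [0.094, 0.014, -0.035, 0, 0], [0.094, 0.014, -0.035, 0, 0], [0.094, 0.014, -0.035, 0, 0], [0.094, 0.014, -0.035, 0, 0], [0.094, 0.014, -0.035, 0, 0], [0.094, 0.014, -0.035, 0, 0], [0.094, 0.014, -0.035, 0, 0], [0.094, 0.014, -0.035, 0, 0], [0.094, 0, 0, 0, 0], [0.094, 0, 0, 0, 0]]}}

```text
time: 2.23
tool_pos: [0.5595, 0.0886, 0.25]
ee_rot: [3.141, 0.003, -0.134]
wrist_force: [0.3, 0.1, -1.1]
width: 0.0942
finger_force: 0.0
```

```bash
cat >> h.py <<'E'
def go(x,y,z,yaw):
    o=robot.get_obs();p=o['tool_pos'];w=o['ee_rot'][2];d=np.array([x,y,z])-p
    print('now',p.round(4),o['ee_rot'].round(3),'tool d:',np.round([d[0]*np.cos(w)+d[1]*np.sin(w),d[0]*np.sin(w)-d[1]*np.cos(w),-d[2]],4),'turn',round(w-yaw,4))
E
python3 -c "
from h import *
save('wrist','w1');save('side','s3');go(.6499,.0726,.251,-.137)
crop('s3',300,110,110,120,3.2,'a'); crop('w1',0,0,560,420,.92,'b')
a=cv2.imread('pics/a.png');b=cv2.imread('pics/b.png')
c=np.zeros((390,352+516,3),np.uint8);c[:384,:352]=a;c[:386,352:868]=b[:,:516];cv2.imwrite('pics/c.png',cv2.resize(c,None,fx=.92,fy=.92))
"
```

```text
now [0.5591 0.0866 0.2511] [ 3.141e+00  1.000e-03 -1.370e-01] tool d: [0.0919 0.0014 0.0001] turn -0.0004Traceback (most recent call last):
  File "<string>", line 6, in <module>
    c=np.zeros((390,352+516,3),np.uint8);c[:384,:352]=a;c[:386,352:868]=b[:,:516];cv2.imwrite('pics/c.png',cv2.resize(c,None,fx=.92,fy=.92))
                                                        ~^^^^^^^^^^^^^^
ValueError: could not broadcast input array from shape (386,515,3) into shape (386,516,3)
```

View pics/w1.png

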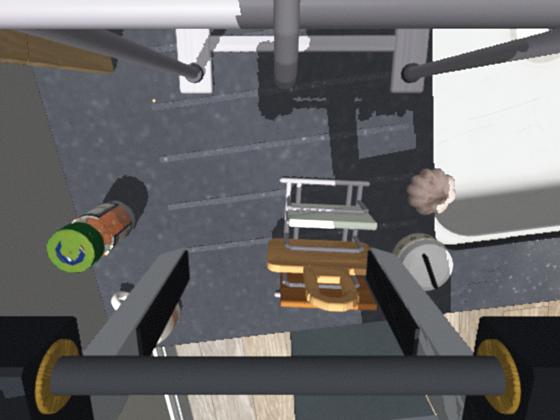

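```bash
python3 -c "
from h import *
for n,X in dict(curltop=(.671,.0697,.308),Lball=(.6848,.1745,.294),Rball=(.6496,-.0814,.294),slotside=(.470,.0495,.157),bladeL=(.4785,.1073,.087),bladeR=(.4602,-.0071,.087)).items(): print(n,proj('w1',X))
M=P('w1');print(-np.linalg.inv(M[:,:3])@M[:,3])"
```

```text
curltop [290.3 -10. ]
Lball [-33.9   3.7]
Rball [753.7   5.9]
slotside [338.1 308.5]
bladeL [269.7 271. ]
bladeR [383.5 273.5]
[0.64047116 0.07765816 0.42897148]
```

The wrist view shows the bar at the top, the hook hanging at column ~286 with its lower end at (286,85), and the paddle in the middle bay with its handle around (333,290). I'll enlarge the paddle.

```bash
python3 -c "
from h import *
crop('w1',255,225,135,95,5.9,'w1c')
for X in [(.6848-.01,.0697,.194),(.66,.0712,.25),(.672,.0697,.176)]: print(proj('w1',X))"
```

```text
[282.9  39.7]
[285.7  55.4]
[283.   49.1]
```

View pics/w1c.png

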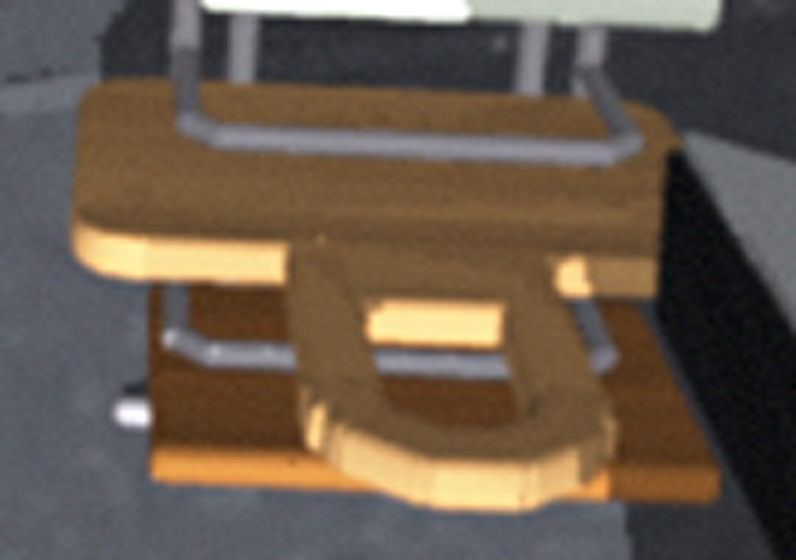

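```bash
python3 -c "
from h import *
T=lambda x,y:(255+x/5.9,225+y/5.9)
for n,p,z in [('slotbot',(436,302),.107),('hL',(302,410),.143),('hR',(612,418),.143),('top back mid',(460,455),.157),('top front mid',(460,505),.157),('bladeL back',(80,222),.085),('blade top back L',(110,232),.087),('blade top back R',(655,262),.087)]: print(n,onplane('w1',T(*p),2,z))
print('hook shank at x plane', onplane('w1',(286,75),2,.187))
# triangulate handle top front mid vs side handle top
for p in [(460,500),(460,455)]: print(tri('w1',T(*p),'top0',(260+285/7,200+(312 if p[1]>480 else 290)/7)))
"
```

```text
slotbot [0.4749 0.05   0.107 ]
hL [0.4787 0.0742 0.143 ]
hR [0.4712 0.0292 0.143 ]
top back mid [0.4766 0.0532 0.157 ]
top front mid [0.4686 0.0539 0.157 ]
bladeL back [0.4869 0.1073 0.085 ]
blade top back L [0.4852 0.1023 0.087 ]
blade top back R [0.4671 0.0102 0.087 ]
hook shank at x plane [0.6557 0.0701 0.187 ]
[0.4665 0.0514 0.152 ]
[0.4731 0.0509 0.151 ]
```

Emit:
{"api": "nudge_tcp", "payload": {"moves": [[0.094, 0.025, 0, 0, 0], [0.094, 0.025, 0, 0, 0], [0.094, 0.02, 0, 0, 0], [0.094, 0.012, 0, 0, 0], [0.094, 0.01, 0.001, 0, 0], [0.094, 0, 0, 0, 0]]}}

```text
time: 2.83
tool_pos: [0.6512, 0.0709, 0.2509]
ee_rot: [3.141, 0.0, -0.141]
wrist_force: [0.0, 0.5, 0.2]
width: 0.094
finger_force: 0.0
```

The paddle slot centre is near (0.4715, 0.051), heights check out, and the hook's y is 0.070. Now I close on the shank.

Emit:
{"api": "nudge_tcp", "payload": {"moves": [[0.06, 0, 0, 0, 0], [0.03, 0, 0, 0, 0], [0, 0, 0, 0, 0], [0, 0, 0, 0, 0], [0, 0, 0, 0, 0], [0, 0, 0, 0, 0], [0, 0, 0, 0, 0], [0, 0, 0, 0, 0], [0, 0, 0, 0, 0], [0, 0, 0, 0, 0], [0, 0, 0, 0, 0], [0, 0, 0, 0, 0], [0, 0, 0, 0, 0], [0, 0, 0, 0, 0]]}}

```text
time: 4.0
tool_pos: [0.6505, 0.0735, 0.2514]
ee_rot: [3.141, 0.0, -0.137]
wrist_force: [-0.8, 0.2, 0.0]
width: 0.0079
finger_force: 30.0
```

```bash
python3 -c "
from h import *
go(.6499,.0726,.251,-.137)"
```

```text
now [0.6505 0.0735 0.2514] [ 3.141  0.    -0.137] tool d: [-0.0004  0.001   0.0004] turn -0.0003
```

Emit:
{"api": "nudge_tcp", "payload": {"moves": [[0, -0.002, 0, -0.005, 0], [0, -0.003, 0, -0.006, 0], [0, -0.002, 0, -0.006, 0], [0, -0.003, 0, -0.006, 0], [0, -0.002, 0, -0.006, 0], [0, -0.003, 0, -0.006, 0], [0, 0, 0, -0.003, 0], [0, 0, 0, 0, 0], [0, -0.01, 0, 0, 0], [0, -0.02, 0, 0, 0], [0, -0.02, 0, 0, 0], [0, -0.02, 0, 0, 0], [0, -0.01, 0, 0, 0], [0, 0, 0, 0, 0], [0, 0, 0, 0, 0]]}}

```text
time: 5.25
tool_pos: [0.5566, 0.0866, 0.2898]
ee_rot: [-3.142, -0.001, -0.137]
wrist_force: [0.7, -0.4, -0.5]
width: 0.0077
finger_force: 30.0
```

```bash
python3 -c "
from h import *
save('side','s5');save('wrist','w5')
crop('s5',280,110,110,120,4.8,'s5c')"
```

```text
(no output)
```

View pics/s5c.png

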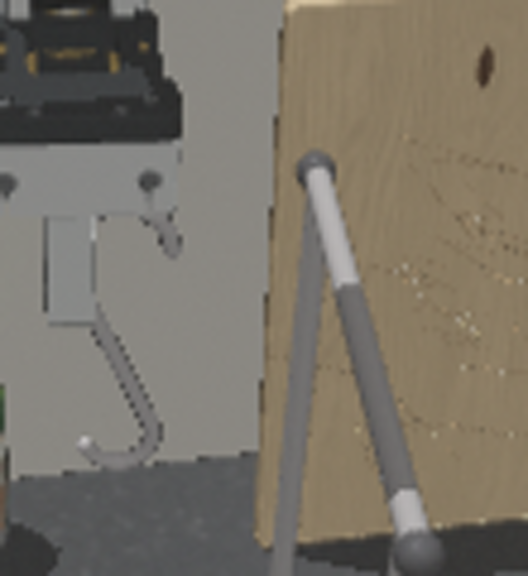

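The side crop shows the hook held clear of the bar: tip at (86,442), bottom at (118,460), upper tip at (172,248).

```bash
python3 -c "
from h import *
o=robot.get_obs();p=o['tool_pos'];w=o['ee_rot'][2];xh=np.array([np.cos(w),np.sin(w),0]);n=np.array([-np.sin(w),np.cos(w),0])
M=P('s5');A=np.linalg.inv(M[:,:3]);C=-A@M[:,3]
for k,q in dict(ltip=(86,442),bot=(118,460),right=(152,428),utip=(172,248)).items():
  d=A@np.array([280+q[0]/4.8,110+q[1]/4.8,1]);X=C+d*((p-C)@n)/(d@n);print(k,((X-p)@xh).round(4),(X-p)[2].round(4))
b=p+xh*.0213;print('hook_bottom est',b,b[2]-.071)
"
```

```text
ltip 0.009 -0.0646
bot 0.023 -0.0749
right 0.0371 -0.0576
utip 0.042 0.0326
hook_bottom est [0.57821512 0.08343358 0.28909404] 0.21809404006503869
```

Emit:
{"api": "nudge_tcp", "payload": {"moves": [[0, 0, 0, 0, 0.014], [0, 0, 0, 0, 0.014], [0, 0, 0, 0, 0]]}}

```text
time: 5.6
tool_pos: [0.5568, 0.0864, 0.2889]
ee_rot: [3.141, 0.001, -0.166]
wrist_force: [-0.4, -0.3, -0.9]
width: 0.0075
finger_force: 30.0
```

```bash
python3 -c "
from h import *
go(.4893,.048,.197,-.165)"
```

```text
now [0.5568 0.0864 0.2889] [ 3.141e+00  1.000e-03 -1.660e-01] tool d: [-0.0602  0.0491  0.0919] turn -0.0013
```

Emit:
{"api": "nudge_tcp", "payload": {"moves": [[0, -0.01, 0.008, 0, 0], [0, -0.02, 0.016, 0, 0], [0, -0.02, 0.016, 0, 0], [0, -0.01, 0.009, 0, 0], [0, 0, 0, 0.015, 0], [0, 0, 0, 0.02, 0], [0, 0, 0, 0.02, 0], [0, 0, 0, 0.02, 0], [0, 0, 0, 0.012, 0], [0, 0, 0, 0.005, 0], [0, 0, 0, 0, 0], [0, 0, 0, 0, 0]]}}

```text
time: 6.6
tool_pos: [0.4896, 0.048, 0.1982]
ee_rot: [-3.142, -0.001, -0.165]
wrist_force: [0.5, 0.1, -1.2]
width: 0.0076
finger_force: 30.0
```

```bash
python3 -c "
from h import *
go(.4893,.048,.197,-.165)
save('wrist','w6');save('side','s6')
a=cv2.resize(cv2.imread('pics/w6.png')[60:420,160:480],None,fx=1.6,fy=1.6)[:,:400]
b=cv2.resize(cv2.imread('pics/s6.png')[180:324,220:310],None,fx=4,fy=4)
a=cv2.resize(cv2.imread('pics/w6.png')[90:378,200:410],None,fx=2,fy=2)
cv2.imwrite('pics/c6.png',np.hstack([a,b]));print(np.hstack([a,b]).shape)"
```

```text
now [0.4896 0.048  0.1982] [-3.142e+00 -1.000e-03 -1.650e-01] tool d: [-0.0003  0.0001  0.0012] turn -0.0003
(576, 780, 3)
```

View pics/c6.png

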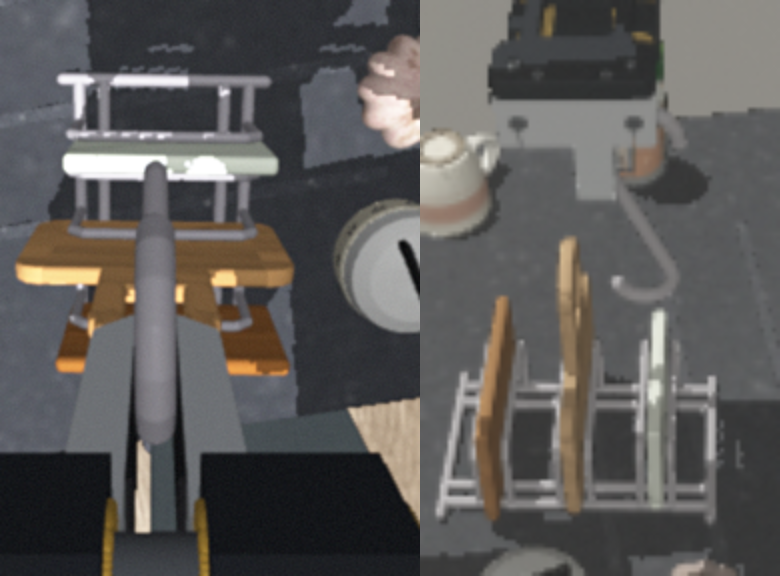

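The combined view shows the hook centred on the board: hook at column 155, handle and blade centred at about 155. The lower tip is behind the board, at slot level. I'm moving in slowly.

Emit:
{"api": "nudge_tcp", "payload": {"moves": [[0, -0.006, 0, 0.001, 0], [0, -0.007, 0, 0, 0], [0, -0.006, 0, 0, 0], [0, 0, 0, 0, 0], [0, 0, 0, 0, 0]]}}

```text
time: 7.12
tool_pos: [0.4701, 0.0513, 0.1969]
ee_rot: [-3.142, -0.001, -0.165]
wrist_force: [-0.1, -0.0, -1.6]
width: 0.008
finger_force: 30.0
```

Emit:
{"api": "nudge_tcp", "payload": {"moves": [[0, -0.006, 0, 0, 0], [0, -0.005, 0, 0, 0], [0, -0.004, 0, 0, 0], [0, 0, 0, 0, 0], [0, 0, 0, 0, 0], [0, 0, 0, 0, 0]]}}

```text
time: 7.62
tool_pos: [0.4556, 0.0536, 0.1965]
ee_rot: [3.141, -0.0, -0.165]
wrist_force: [-0.7, 0.5, -0.7]
width: 0.0077
finger_force: 30.0
```

```bash
python3 -c "
from h import *
go(.4547,.0538,.197,-.165);save('wrist','w7');save('side','s7');save('top','t7')
def blade(f,roi):
  x,y,w,h=roi;d=cv2.absdiff(cv2.imread(f'pics/{f}.png'),cv2.imread('pics/'+('s6' if f[0]=='s' else 'top0')+'.png'))[y:y+h,x:x+w].max(2);return d.mean(),(d>40).sum()
print('blade low region change', blade('s7',(240,270,70,45)))
"
```

```text
now [0.4556 0.0536 0.1965] [ 3.141 -0.    -0.165] tool d: [-0.0009 -0.     -0.0005] turn -0.0002
blade low region change (np.float64(4.41047619047619), np.int64(98))
```

Emit:
{"api": "nudge_tcp", "payload": {"moves": [[0, 0, 0, -0.005, 0], [0, 0, 0, -0.005, 0], [0, 0, 0, -0.004, 0], [0, -0.002, 0, -0.002, 0], [0, -0.002, 0, -0.002, 0], [0, 0, 0, -0.002, 0], [0, 0, 0, -0.003, 0], [0, 0, 0, -0.004, 0], [0, 0, 0, -0.005, 0], [0, 0, 0, -0.005, 0], [0, 0, 0, -0.005, 0], [0, 0, 0, 0, 0], [0, 0, 0, 0, 0], [0, 0, 0, 0, 0]]}}

```text
time: 8.93
tool_pos: [0.4516, 0.0543, 0.2384]
ee_rot: [3.141, 0.0, -0.165]
wrist_force: [0.4, -0.6, -1.8]
width: 0.008
finger_force: 30.0
```

```bash
python3 -c "
from h import *
save('side','s8')
for f in ['s6','s7','s8']:
  a=cv2.imread(f'pics/{f}.png')[180:324,252:275];h=cv2.cvtColor(a,cv2.COLOR_BGR2HSV)
  m=cv2.inRange(h,(8,70,70),(22,255,255));ys,xs=np.nonzero(m);print(f,ys.min()+180,ys.max()+180,xs.mean()+252,len(xs))
print(np.mean([robot.get_obs()['wrist_force'] for _ in range(3)],0))
"
```

```text
s6 181 307 258.420814479638 442
s7 180 307 258.78280542986425 442
s8 206 300 258.05321507760533 451
[-0.50082404 -0.89999153 -1.69897336]
```

The board is rising with the hook. I'll keep lifting.

Emit:
{"api": "nudge_tcp", "payload": {"moves": [[0, 0, 0, -0.005, 0], [0, 0, 0, -0.007, 0], [0, 0, 0, -0.007, 0], [0, 0, 0, -0.007, 0], [0, 0, 0, -0.007, 0], [0, 0, 0, -0.007, 0], [0, 0, 0, -0.007, 0], [0, 0, 0, -0.007, 0], [0, 0, 0, -0.007, 0], [0, 0, 0, -0.007, 0], [0, 0, 0, -0.007, 0], [0, 0, 0, -0.003, 0], [0, 0, 0, 0, 0], [0, 0, 0, 0, 0], [0, 0, 0, 0, 0], [0, 0, 0, 0, 0]]}}

```text
time: 10.32
tool_pos: [0.4514, 0.0543, 0.3159]
ee_rot: [3.141, 0.001, -0.165]
wrist_force: [1.1, 0.3, -1.3]
width: 0.0079
finger_force: 30.0
```

```bash
python3 -c "
from h import *
save('side','s9')
for f in ['s7','s8','s9']:
  a=cv2.imread(f'pics/{f}.png')[140:324,245:290];h=cv2.cvtColor(a,cv2.COLOR_BGR2HSV)
  m=cv2.inRange(h,(8,50,70),(22,255,255));n,l,s,c=cv2.connectedComponentsWithStats(m)
  print(f,[(s[i]+np.array([245,140,0,0,0])).tolist() for i in range(1,n) if s[i][4]>40])
for dz in [0,.023,.098,.101]: print(dz,proj('s9',(.462,-.007,.017+dz)),proj('s9',(.4715,.051,.157+dz)))
go(.6499,.0726,.251,-.137)
"
```

```text
s7 [[270, 207, 11, 17, 118], [254, 239, 9, 70, 427]]
s8 [[270, 207, 11, 17, 119], [254, 231, 8, 71, 453]]
s9 [[250, 202, 10, 77, 530], [270, 207, 11, 17, 119]]
0 [257.7 306.9] [255.7 242.3]
0.023 [257.1 300.4] [255.  234.3]
0.098 [255.  277.5] [252.7 205.7]
0.101 [254.9 276.5] [252.6 204.5]
now [0.4514 0.0543 0.3159] [ 3.141e+00  1.000e-03 -1.650e-01] tool d: [ 0.1928 -0.0507  0.0649] turn -0.0282
```

Emit:
{"api": "nudge_tcp", "payload": {"moves": [[0, 0, 0, 0, -0.014], [0, 0.005, 0, 0, -0.014], [0, 0.01, 0, 0, 0], [0, 0.012, 0, 0, 0], [0, 0.012, 0, 0, 0], [0, 0.012, 0, 0, 0], [0, 0.012, 0, 0, 0], [0, 0.012, 0, 0, 0], [0, 0.012, 0, 0, 0], [0, 0.012, 0, 0, 0], [0, 0.012, 0, 0, 0], [0, 0.012, 0, 0, 0], [0, 0.01, 0, 0, 0], [0, 0.005, 0, 0, 0], [0, 0, 0, 0, 0], [0, 0, 0, 0, 0], [0, 0, 0, 0, 0]]}}

```text
time: 11.78
tool_pos: [0.5881, 0.0354, 0.3165]
ee_rot: [3.142, 0.0, -0.137]
wrist_force: [-0.1, 0.0, -1.5]
width: 0.0078
finger_force: 30.0
```

```bash
python3 -c "
from h import *
go(.6008,.0556,.287,-.137)
"
```

```text
now [0.5881 0.0354 0.3165] [ 3.142  0.    -0.137] tool d: [ 0.0098 -0.0217  0.0295] turn -0.0001
```

Emit:
{"api": "nudge_tcp", "payload": {"moves": [[0, 0.002, -0.005, 0.005, 0], [0, 0.003, -0.006, 0.008, 0], [0, 0.003, -0.006, 0.008, 0], [0, 0.002, -0.005, 0.006, 0], [0, 0, 0, 0.002, 0], [0, 0, 0, 0, 0], [0, 0, 0, 0, 0], [0, 0, 0, 0, 0], [0, 0, 0, 0, 0]]}}

```text
time: 12.53
tool_pos: [0.6013, 0.0556, 0.2882]
ee_rot: [3.141, -0.001, -0.138]
wrist_force: [0.8, 0.8, -2.2]
width: 0.0077
finger_force: 30.0
```

```bash
python3 -c "
from h import *
go(.6306,.0515,.287,-.137)
save('side','s10');save('top','t10')
cv2.imwrite('pics/d.png',cv2.imread('pics/s10.png'))
"
```

```text
now [0.6013 0.0556 0.2882] [ 3.141e+00 -1.000e-03 -1.380e-01] tool d: [0.0295 0.     0.0012] turn -0.0006
```

Emit:
{"api": "nudge_tcp", "payload": {"moves": [[0, 0.003, 0, 0, 0], [0, 0.006, 0, 0, 0], [0, 0.006, 0, 0, 0], [0, 0.006, 0, 0, 0], [0, 0.006, 0, 0, 0], [0, 0.003, 0, 0, 0], [0, 0, 0, 0, 0], [0, 0, 0, 0, 0], [0, 0, 0, 0, 0]]}}

```text
time: 13.38
tool_pos: [0.6309, 0.0518, 0.2874]
ee_rot: [3.141, 0.0, -0.137]
wrist_force: [0.4, -0.3, -2.4]
width: 0.0074
finger_force: 30.0
```

```bash
python3 -c "
from h import *
go(.6454,.0495,.252,-.137)
"
```

```text
now [0.6309 0.0518 0.2874] [ 3.141  0.    -0.137] tool d: [0.0147 0.0002 0.0354] turn -0.0002
```

Nothing touched on the way in. Now I go down along the slant onto the bar.

Emit:
{"api": "nudge_tcp", "payload": {"moves": [[0, 0.002, 0, 0.004, 0], [0, 0.002, 0, 0.006, 0], [0, 0.003, 0, 0.006, 0], [0, 0.003, 0, 0.006, 0], [0, 0.003, 0, 0.006, 0], [0, 0.002, 0, 0.004, 0], [0, 0, 0, 0.002, 0], [0, 0, 0, 0, 0], [0, 0, 0, 0, 0], [0, 0, 0, 0, 0], [0, 0, 0, 0, 0], [0, 0, 0, 0, 0]]}}

```text
time: 14.38
tool_pos: [0.6459, 0.0497, 0.254]
ee_rot: [-3.142, -0.001, -0.137]
wrist_force: [-0.1, -1.0, -2.9]
width: 0.0078
finger_force: 30.0
```

```bash
python3 -c "
from h import *
go(.6454,.0495,.251,-.137)
save('side','s11');save('top','t11')
for f in ['s11']:
  h=cv2.cvtColor(cv2.imread(f'pics/{f}.png'),cv2.COLOR_BGR2HSV)[150:330,290:400]
  m=cv2.inRange(h,(8,60,70),(22,255,255));n,l,s,c=cv2.connectedComponentsWithStats(m)
  print([(s[i]+np.array([290,150,0,0,0])).tolist() for i in range(1,n) if s[i][4]>40])
for X in [(.667,.0465,.194),(.6589,-.013,.052),(.6589,-.013,.122),(.675,.106,.122)]: print(proj('s11',X))
"
```

```text
now [0.6459 0.0497 0.254 ] [-3.142e+00 -1.000e-03 -1.370e-01] tool d: [-0.0004  0.0003  0.003 ] turn -0.0001
[[359, 150, 41, 70, 2044], [333, 181, 6, 43, 143], [350, 181, 12, 40, 139], [337, 200, 18, 87, 872]]
[349.4 220.1]
[347.2 287.5]
[350.3 265.6]
[342.6 226.5]
```

Emit:
{"api": "nudge_tcp", "payload": {"moves": [[0, 0, 0, 0.001, 0], [0, 0, 0, 0.001, 0], [0, 0, 0, 0.001, 0], [0, 0, 0, 0, 0], [0, 0, 0, 0, 0], [0, 0, 0, 0, 0], [0, 0, 0, 0, 0]]}}

```text
time: 15.07
tool_pos: [0.646, 0.0496, 0.2513]
ee_rot: [-3.142, -0.001, -0.137]
wrist_force: [-0.3, 0.2, 2.9]
width: 0.0076
finger_force: 30.0
```

Emit:
{"api": "nudge_tcp", "payload": {"moves": [[0, 0, 0, 0.001, 0], [0, 0, 0, 0.001, 0], [0, 0, 0, 0, 0], [0, 0, 0, 0, 0], [0, 0, 0, 0, 0], [0, 0, 0, 0, 0]]}}

```text
time: 15.57
tool_pos: [0.6462, 0.0497, 0.251]
ee_rot: [-3.141, -0.004, -0.137]
wrist_force: [-3.2, 0.9, 6.4]
width: 0.0075
finger_force: 30.0
```

The bar bears at z≈0.251, the same height as at the original grasp, so the curl is seated. I'll ease off 2 mm and open slowly.

Emit:
{"api": "nudge_tcp", "payload": {"moves": [[0, 0, 0, -0.002, 0], [0, 0, 0, 0, 0], [0, 0, 0, 0, 0], [0, 0, 0, 0, 0]]}}

```text
time: 15.9
tool_pos: [0.646, 0.0497, 0.2512]
ee_rot: [-3.142, -0.001, -0.137]
wrist_force: [-1.2, 0.6, 5.5]
width: 0.0075
finger_force: 30.0
```

Emit:
{"api": "nudge_tcp", "payload": {"moves": [[0.014, 0, 0, 0, 0], [0.018, 0, 0, 0, 0], [0.022, 0, 0, 0, 0], [0.03, 0, 0, 0, 0], [0.04, 0, 0, 0, 0], [0.05, 0, 0, 0, 0], [0.06, 0, 0, 0, 0], [0.07, 0, 0, 0, 0], [0.08, 0, 0, 0, 0], [0.09, 0, 0, 0, 0], [0.09, 0, 0, 0, 0], [0.09, 0, 0, 0, 0]]}}

```text
time: 16.9
tool_pos: [0.6458, 0.0497, 0.2505]
ee_rot: [3.142, -0.0, -0.137]
wrist_force: [-1.0, -0.4, 0.3]
width: 0.0785
finger_force: 0.0
```

Released, wrist force about 0. I'll retreat towards the robot and wait for the swing to die down.

Emit:
{"api": "nudge_tcp", "payload": {"moves": [[0.094, 0, 0, 0, 0], [0.094, 0, 0, 0, 0], [0.094, 0, 0, 0, 0], [0.094, -0.005, 0, 0, 0], [0.094, -0.01, 0, 0, 0], [0.094, -0.02, 0, 0, 0], [0.094, -0.03, 0, 0, 0], [0.094, -0.03, 0, 0, 0], [0.094, -0.03, 0, 0, 0], [0.094, -0.03, 0, -0.01, 0], [0.094, -0.03, 0, -0.01, 0], [0.094, -0.02, 0, -0.01, 0], [0.094, 0, 0, 0, 0], [0.094, 0, 0, 0, 0], [0.094, 0, 0, 0, 0], [0.094, 0, 0, 0, 0], [0.094, 0, 0, 0, 0], [0.094, 0, 0, 0, 0], [0.094, 0, 0, 0, 0], [0.094, 0, 0, 0, 0]]}}

```text
time: 18.57
tool_pos: [0.443, 0.0776, 0.2799]
ee_rot: [3.141, 0.001, -0.137]
wrist_force: [0.2, -0.9, -0.7]
width: 0.094
finger_force: 0.0
```

```bash
cat > chk.py <<'E'
from h import *
prev=None
for i in range(8):
    save('side','q%d'%i);a=cv2.imread('pics/q%d.png'%i)
    m=cv2.inRange(cv2.cvtColor(a,cv2.COLOR_BGR2HSV)[198:300,325:358],(8,60,70),(22,255,255));ys,xs=np.nonzero(m[20:])
    d=0 if prev is None else (cv2.absdiff(a,prev)[150:300,325:375].max(2)>30).sum();prev=a
    print(len(xs),xs.mean().round(2),ys.mean().round(2),ys.max()+218,d)
E
python3 chk.py
```

```text
748 21.89 31.47 287 0
752 21.9 31.42 287 5
759 21.86 31.44 287 4
761 21.85 31.44 287 1
761 21.85 31.41 287 1
755 21.88 31.44 287 1
749 21.9 31.4 287 4
747 21.9 31.45 287 2
```

Emit:
{"api": "nudge_tcp", "payload": {"moves": [[0.094, 0, 0, 0, 0], [0.094, 0, 0, 0, 0], [0.094, 0, 0, 0, 0], [0.094, 0, 0, 0, 0], [0.094, 0, 0, 0, 0], [0.094, 0, 0, 0, 0], [0.094, 0, 0, 0, 0], [0.094, 0, 0, 0, 0], [0.094, 0, 0, 0, 0], [0.094, 0, 0, 0, 0], [0.094, 0, 0, 0, 0], [0.094, 0, 0, 0, 0], [0.094, 0, 0, 0, 0], [0.094, 0, 0, 0, 0], [0.094, 0, 0, 0, 0], [0.094, 0, 0, 0, 0], [0.094, 0, 0, 0, 0], [0.094, 0, 0, 0, 0], [0.094, 0, 0, 0, 0], [0.094, 0, 0, 0, 0]], "lines": "1,1"}}

```text
time: 20.63
```

```bash
python3 chk.py; python3 -c "
from h import *
print(robot.close_job())"
```

```text
747 21.89 31.41 287 0
749 21.91 31.45 287 0
750 21.91 31.49 287 1
749 21.91 31.46 287 0
750 21.9 31.47 287 0
748 21.9 31.41 287 1
749 21.9 31.45 287 0
748 21.9 31.46 287 0
the job is handed in; nothing more can be done
None
```

The paddle board now hangs still from the S-hook on the rail bar, the gripper is clear of it, and I handed the job in at about 21 s; no verdict was returned.

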